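# Sweep the spacing blocks off the imposing stone

## Robot

A 7-joint arm with a two-finger parallel gripper is mounted at the origin on the work surface. World frame = base frame: x ahead of the robot, y to its left, z up, the work surface at z = 0. Lengths are in m, angles in rad, forces in N, time in s.
With the tool pointing down it reaches from about 0.425 to 0.875 m from the base axis. Payload 4.7 kg.
Tool frame: the origin (TCP) lies midway between the tips of the shut fingers; the grasp point (between the pads) lies 19 mm behind it; x points along the fingers, z is the direction in which the jaws open and shut, and the axes are right-handed (so a half turn about x gives the same grasp; the last joint's range is limited). The gripper opens to 87 mm and grips with 3 to 60 N. Pads are 19 mm wide; open, the fingers measure 117 mm over their backs; the gripper's body (75 mm by 190 mm) begins 51 mm behind the grasp point.
Start: joints at [-1.107, 0.321, -0.07, 1.45, 0.023, 1.371, -0.057], TCP at [0.283, 0.585, 0.223] pointing down, gripper open.
Joint ranges: [-2.86, 2.86], [-0.3, 2.09], [-1.38, 1.24], [0.06, 2.45], [-1.56, 4.7], [0.09, 2.05], [-2.69, 2.69]. Speed limits (rad/s): [2.57, 2.57, 3.14, 3.14, 3.14, 3.14, 3.14].

## Interface

Orientations are given as a rotation vector (axis times angle).
In Python, from bench import ctrl, vision, close_job gives the robot as it stands. The module is installed in compiled form; this text tells all that it offers.
- The arm moves only by the tool servo_tool, never from a script. Its argument "commands" is a list that holds one entry, the list of rows, each a list of 7 numbers: the turn, a rotation vector about the tool's x, y, z in degrees, then the shift along the tool's x, y, z in mm, then the finger opening in mm, from 0 to 87. In form: [[[wx, wy, wz, x, y, z, grip], ...]]. A call has 1 to 5 rows; each row is the pose to reach, as a shift and turn from the pose commanded when the call began, along the tool's axes at that moment; what a row does not reach only later rows make up. A row lasts 1/8 s, in which the tool goes at most 62.5 mm and 10.7 degrees, less where a joint would pass 70% of its speed; a pose out of reach is approached as far as the arm can. A call with a gripper value outside its range is refused whole. The fingers move at their own pace and stop on an object; "newtons" is the grip in N (left out, the last holds). Time passes only in rows, so rows that repeat a pose let the fingers close. It gives the time, the measured TCP pose, the force and the opening at its end, in the units of the state.
- ctrl.get_state(): the state, without advancing time (a new reading comes with each control period).
- vision.get_image(name): name is "scene" or "top" or "wrist"; returns the picture (400x640x3 uint8, red, green, blue); there is no depth.
- vision.camera_info(name): a dict with "fov_y" (degrees; the focal length in pixels is half the picture's height over the tangent of half this angle, whatever the lens; pixels are square), "cx", "cy" (the principal point, pixels), "pose" (4x4, takes a point from camera to world coordinates). Camera axes: x right, y down, z forward; pixel columns grow to the right and rows downward; lengths in m; the calibration is good to about 2 mm. A picture is of the moment at which its call begins: read the wrist's pose just before it. camera_info takes no time and is no camera call; for the wrist camera it gives the pose at the moment of the call.
- close_job(): hands the job in, once; it reports no verdict.
The state is a dict: "time": time; "joint_positions": joint angles; "qd": joint speeds; "joint_torque": joint torques, N m; "position": TCP position; "tool_rot": TCP orientation; "ft_force": force on the tool from outside, world axes, zero at the start; "torque": the same for the moment, N m; "grip_width": opening from 0.0 (shut) to 1.0 (fully open).
Only numpy, scipy, OpenCV 4.12 (cv2) and the standard library are available. Lean on these libraries where they do the work, as an engineer would, in place of code of your own. Each camera call takes 0.05 s, during which the arm holds its last target. There are 200 camera calls.

## Task

Clear the printer's stone: with the closed fingers, push the three loose metal spacing blocks (the small plain rectangular ones) across the stone and over its edge into the wooden catch tray that stands against it. Only push them, never pick them up. Leave the round tin, the square wooden block, the T-shaped key and the long bar lying on the stone where they are.

Things in the scene. Friction and masses are not known exactly. Their poses are not given: they have to be found in the camera images.
- stone: imposing stone: flat marble slab with a flush wooden edging, 320 (its x) x 320 (its y) x 60 mm high, fixed on the table. Origin at the centre of its underside; its top is flat and level, 60 mm above the origin. The catch tray stands against its +y edge (160 mm from the origin)
- tray: open wooden catch tray, fixed, touching the stone's +y edge somewhere along it, axes parallel to the stone's. 170 (x) x 120 (y) mm outside, mouth 158 mm wide (x), floor 6 mm thick; origin at the centre of its underside, at table level. Its wall next to the stone (-y, 5 mm thick) is 55 mm high, 5 mm below the stone's top; the other walls (6 mm thick) are 75 mm high
- quad0_c (a point): metal spacing block (plain rectangular block of cast metal, 30 x 24 x 16 mm high, 60 to 110 g), lying loose on the stone; this point is its centre, 8 mm above its underside; z up, x along its 30 mm side
- quad1_c (a point): metal spacing block (plain rectangular block of cast metal, 30 x 24 x 16 mm high, 60 to 110 g), lying loose on the stone; this point is its centre, 8 mm above its underside; z up, x along its 30 mm side
- quad2_c (a point): metal spacing block (plain rectangular block of cast metal, 30 x 24 x 16 mm high, 60 to 110 g), lying loose on the stone; this point is its centre, 8 mm above its underside; z up, x along its 30 mm side
- tin_c (a point): round metal tin with a lid, 43 mm across, 28 mm high, standing loose on the stone in the row of the spacing blocks; not to be disturbed; this point is its centre
- ornament_c (a point): square wooden printing block, 36 x 36 x 24 mm high with a raised diamond on top, loose on the stone near one of the corners beside the tray; not to be disturbed; this point is its centre
- key_c (a point): T-shaped steel key lying flat, 62 mm long (along its y), crossbar 34 mm wide, 9 mm thick, loose on the stone near the other corner beside the tray; not to be disturbed; this point is at mid shank, half-way up
- bar_c (a point): long steel bar, 120 (its x) x 16 x 16 mm high, lying loose on the stone along the edge opposite the tray; not to be disturbed; this point is its centre

How it is judged:
By the outcome, as a careful person would: the job done as asked, in the order asked, and still so for the second after the job is handed in, with the robot touching nothing.
It also fails if it takes over 72 s, if anything falls off the work surface, if the arm or the gripper's body presses on something with over 40 N, if the wrist force passes 120 N, or if a joint passes its speed limit or range.

## Working session

There is one attempt and no reset: what is moved stays moved. The work goes in short steps, Python scripts to look and compute and a tool call to move; the robot and the scene stay as the last step left them, time stands still between calls to the robot, and variables do not carry over. Pictures are saved under pics/ and viewed, about 8 in all and at most 12, crops included, and the job is handed in when it is done.

Besides the shell and the picture viewer there is one more tool, called after ">>>" in YAML: its name, and indented under it one key for each argument. servo_tool: Moves the arm, as the interface text tells. Its arguments: {"type":"object","properties":{"commands":{"type":"array"},"newtons":{"type":"number"}},"required":["commands"]}

```bash
mkdir -p pics; python3 - <<'E'
from bench import ctrl, vision
import cv2,numpy as np
np.set_printoptions(precision=4,suppress=True)
for n in("top","scene"):
    i=vision.get_image(n);cv2.imwrite(f"pics/{n}0.png",i[:,:,::-1]);c=vision.camera_info(n);print(n,c)
s=ctrl.get_state();print(s)
E
```

```text
top {'fov_y': 44.22283031824263, 'cx': 318.6949862555082, 'cy': 196.608073602011, 'pose': array([[ 0.0209, -0.9836,  0.179 ,  0.4167],
       [-0.9993, -0.0263, -0.0281,  0.0695],
       [ 0.0324, -0.1783, -0.9834,  0.877 ],
       [ 0.    ,  0.    ,  0.    ,  1.    ]])}
scene {'fov_y': 52.668952239762945, 'cx': 322.2416304263809, 'cy': 193.61772156070487, 'pose': array([[-0.7659,  0.3755, -0.5219,  0.98  ],
       [ 0.6428,  0.4612, -0.6116,  0.5231],
       [ 0.0111, -0.8039, -0.5946,  0.5468],
       [ 0.    ,  0.    ,  0.    ,  1.    ]])}
{'time': 0.1, 'joint_positions': array([-1.1069,  0.3218, -0.0701,  1.4516,  0.0226,  1.3708, -0.0569]), 'qd': array([-0.    , -0.0002,  0.0003, -0.0018,  0.0012, -0.0006,  0.0005]), 'joint_torque': array([  0.    , -49.2572,  -0.4054, -31.3398,  -0.0641,   0.0395,
         0.0001]), 'position': array([0.2824, 0.5849, 0.2216]), 'tool_rot': array([-0.8729,  1.3905,  0.8712]), 'ft_force': array([-0.5289,  0.2774,  0.0392]), 'torque': array([-0.0336,  0.0514, -0.0172]), 'grip_width': 1.0037418334502712}
```

View pics/top0.png

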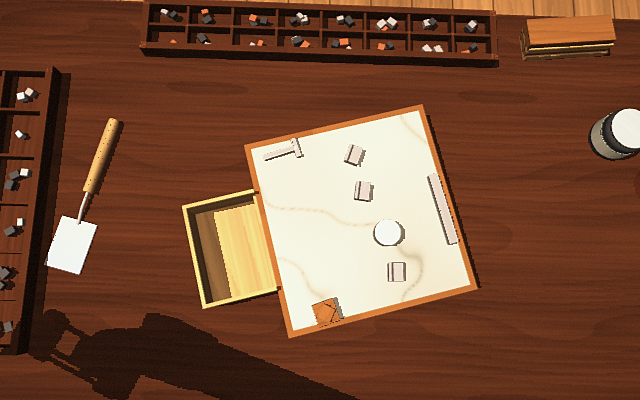

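View pics/scene0.png

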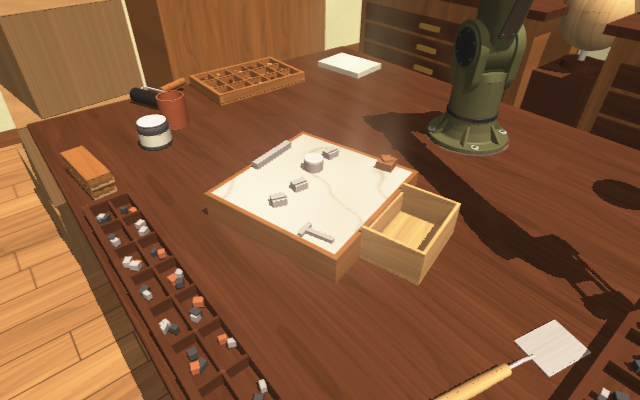

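The top view shows the stone with corners near (245,145), (423,105), (478,288) and (290,336), and the tray on its left. The blocks are at (355,155), (363,190) and (397,271). The tin is at (388,232), the key at (283,150), the ornament at (327,311) and the bar at (443,209). Next I'll rectify both views.

```bash
cat > h.py <<'E'
import cv2,numpy as np
from bench import vision,ctrl
np.set_printoptions(precision=4,suppress=True)
def cam(n):
    c=vision.camera_info(n);f=200/np.tan(np.radians(c['fov_y']/2))
    return np.array([[f,0,c['cx']],[0,f,c['cy']],[0,0,1]]),np.array(c['pose'])
def P(n):
    K,T=cam(n);return K@np.linalg.inv(T)[:3]
def back(n,uv,z):
    K,T=cam(n);d=T[:3,:3]@np.linalg.inv(K)@np.array([*uv,1.]);o=T[:3,3];return (o+d*(z-o[2])/d[2])
def rect(n,img,org,ang,z,s=1.8,x0=-165,x1=165,y0=-165,y1=165):
    "stone frame ortho; col = +x mm, row = -y mm"
    c,si=np.cos(ang),np.sin(ang)
    # out pixel -> stone mm -> world
    A=np.array([[1/s,0,x0],[0,-1/s,y1],[0,0,1]])
    W=np.array([[c*1e-3,-si*1e-3,org[0]],[si*1e-3,c*1e-3,org[1]],[0,0,z],[0,0,1]])
    H=P(n)@W@A
    return cv2.warpPerspective(img,H,(int((x1-x0)*s),int((y1-y0)*s)),flags=cv2.INTER_LINEAR|cv2.WARP_INVERSE_MAP)
E
python3 - <<'E'
from h import *
t=[(245,145),(423,105),(478,288),(290,336)]
C=np.array([back("top",p,.06) for p in t]);print(C,C.mean(0))
s=[(335,272),(207,194),(304,133),(416,186)]
S=np.array([back("scene",p,.06) for p in s]);print(S,S.mean(0))
print([np.linalg.norm(C[i]-C[i-1]) for i in range(4)],[np.linalg.norm(S[i]-S[i-1]) for i in range(4)])
d=(C[0]+C[3]-C[1]-C[2]);e=(S[0]+S[3]-S[1]-S[2]);
for v in(d,e):print('ang of +y',np.degrees(np.arctan2(v[1],v[0])))
a=np.arctan2(d[1],d[0])-np.pi/2; print(a)
o=C.mean(0)
for n in("top","scene"):
    im=cv2.imread(f"pics/{n}0.png");r=rect(n,im,o,a,.076,y1=165)
    for k in range(-160,161,20):
        p=int((k+165)*1.8);cv2.line(r,(p,0),(p,4 if k else 12),(0,0,255),1);cv2.line(r,(0,p),(4 if k else 12,p),(0,0,255),1)
    cv2.imwrite(f"pics/r_{n}.png",r)
E
```

```text
[[ 0.6518  0.1742  0.06  ]
 [ 0.734  -0.134   0.06  ]
 [ 0.4192 -0.2199  0.06  ]
 [ 0.3372  0.0874  0.06  ]] [ 0.5356 -0.0231  0.06  ]
[[ 0.6729  0.1975  0.06  ]
 [ 0.7335 -0.1231  0.06  ]
 [ 0.4222 -0.2051  0.06  ]
 [ 0.3836  0.1255  0.06  ]] [ 0.553  -0.0013  0.06  ]
[np.float64(0.32630103221777595), np.float64(0.31894216569679573), np.float64(0.32633052632674037), np.float64(0.3180432040687282)] [np.float64(0.29807424839435), np.float64(0.3262186894542167), np.float64(0.32183905230068877), np.float64(0.33287548943072104)]
ang of +y 104.94603432583206
ang of +y 98.66258014432381
0.26085750910186034
```

View pics/r_top.png

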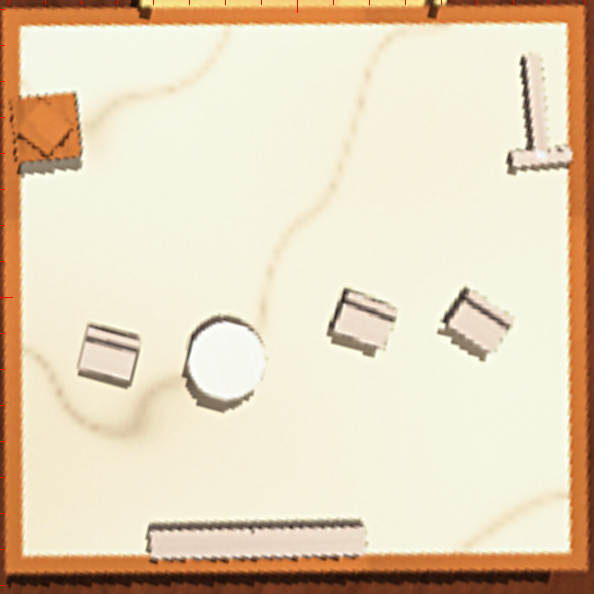

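View pics/r_scene.png

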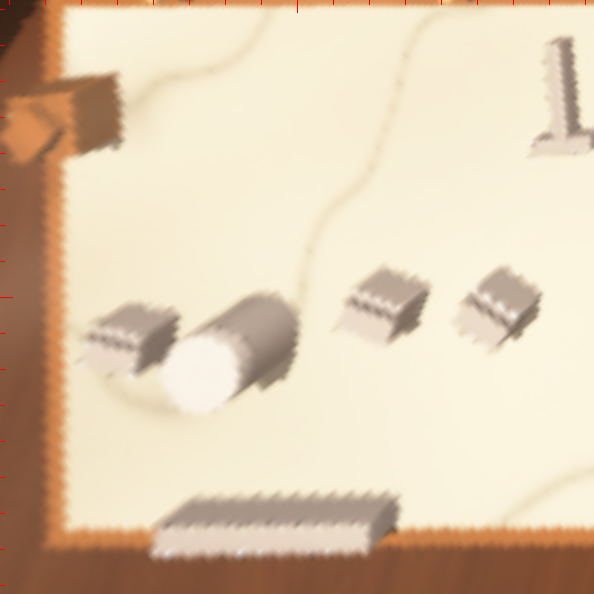

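Stone-frame estimates in mm, from the rectified top view: B0 (-104,-33) at -20°, B1 (37,-13) at -20°, B2 (100,-14) at -37°, tin (-40,-33). The tray mouth spans about -83..75, the key crossbar's left edge is at x≈117 and the ornament's right edge is at x≈-120. The scene view agrees. Next I'll triangulate heights and plan the pushes.

```bash
cat >> h.py <<'E'
from scipy.spatial.transform import Rotation as Ro
O=np.array([.5356,-.0231]);A=0.2609
def s2w(s,z):
    c,si=np.cos(A),np.sin(A);s=np.array(s)/1e3;return np.array([O[0]+c*s[0]-si*s[1],O[1]+si*s[0]+c*s[1],z])
def w2s(w):
    d=np.array(w[:2])-O;c,si=np.cos(A),np.sin(A);return 1e3*np.array([c*d[0]+si*d[1],-si*d[0]+c*d[1]])
def Rt(h,sg):
    "tool rotation: x down, tool y = sg*push heading h (deg, stone frame)"
    t=np.radians(h)+A;y=sg*np.array([np.cos(t),np.sin(t),0]);x=np.array([0,0,-1.]);return np.c_[x,y,np.cross(x,y)]
def row(s,z,h,sg):
    st=ctrl.get_state();R0=Ro.from_rotvec(st['tool_rot']).as_matrix()
    return np.round(np.r_[np.degrees(Ro.from_matrix(R0.T@Rt(h,sg)).as_rotvec()),1e3*R0.T@(s2w(s,z)-st['position']),0],1)
def where():
    st=ctrl.get_state();R0=Ro.from_rotvec(st['tool_rot']).as_matrix()
    hy=np.degrees(np.arctan2(R0[1,1],R0[0,1])-A)
    print('t',st['time'],'stone xy',w2s(st['position']),'z',st['position'][2],'toolY heading',hy%360,'tilt',R0[2,0],'F',st['ft_force'],'q',st['joint_positions'],st['grip_width'])
def finger(b,h,d):
    "finger centre d mm behind block centre b on heading h"
    return np.array(b)-d*np.array([np.cos(np.radians(h)),np.sin(np.radians(h))])
E
python3 - <<'E'
from h import *
def w(px):return s2w([px[0]/1.8-165,165-px[1]/1.8],.076)
def tri(a,b):
    M=np.zeros((3,1));uv=[]
    for n,p in(("top",a),("scene",b)):
        q=P(n)@np.r_[w(p),1];uv.append((q[:2]/q[2]).reshape(2,1))
    X=cv2.triangulatePoints(P("top"),P("scene"),*uv).ravel();X=X[:3]/X[3];return w2s(X),X[2]
print('tin top',tri((226,361),(202,373)))
print('B1 +x corner top?',tri((380,355),(383,343)),'B2 low',tri((487,358),(492,349)),'B1 left',tri((329,333),(337,328)))
for p in[(182,206),(254,190),(204,307),(280,290)]:print('tray',w2s(back("top",p,.075)))
where()
for sg in(1,-1):
    for h in(70,):print(sg,row(finger((-104,-33),h,45),.14,h,sg))
E
```

```text
tin top (array([-40.1827, -33.4856]), np.float64(0.0854535422049717))
B1 +x corner top? (array([ 45.5328, -31.0156]), np.float64(0.07341355890918957)) B2 low (array([105.6877, -33.5238]), np.float64(0.07294198301786478)) B1 left (array([ 18.2058, -20.5324]), np.float64(0.07252334309058556))
tray [ 80.8439 281.6739]
tray [ 79.7155 161.7829]
tray [-86.0356 278.8554]
tray [-88.8346 156.521 ]
t 0.1 stone xy [-87.7831 652.6997] z 0.22155754535772443 toolY heading 139.28208543291754 tilt -0.999998439097286 F [-0.5289  0.2774  0.0392] q [-1.1069  0.3218 -0.0701  1.4516  0.0226  1.3708 -0.0569] 1.0037418334502712
1 [  69.3   -0.1    0.1   82.6 -450.9 -572.2    0. ]
-1 [-110.7   -0.1   -0.1   82.6 -450.9 -572.2    0. ]
```

```bash
python3 - <<'E'
from h import *
print(row((0,100),.17,85,1)); print(row(finger((-104,-33),70,50),.15,70,1))
E
```

```text
[  54.3   -0.1    0.1   52.2 -427.1 -361.6    0. ]
[  69.3   -0.1    0.1   72.6 -452.7 -576.9    0. ]
```

>>> servo_tool:
  commands:
    - [[6,0,0,6,-48,-40,0],[12,0,0,12,-95,-80,0],[18,0,0,18,-143,-120,0],[24,0,0,24,-190,-160,0],[30,0,0,29,-238,-201,0]]
  newtons: 20

```text
time: 0.72
position: [0.4096, 0.2995, 0.1931]
tool_rot: [-0.465, 1.52, 0.465]
ft_force: [0.7, 0.4, -0.2]
grip_width: 0.516
```

```bash
python3 - <<'E'
from h import *
where();print(row((0,100),.17,85,1)); print(row(finger((-104,-33),70,50),.15,70,1))
E
```

```text
t 0.725 stone xy [-38.5291 344.1512] z 0.19314396553074556 toolY heading 109.08600998505315 tilt -0.9999999744841453 F [ 0.7024  0.4492 -0.2194] q [-0.8306  0.0335  0.1505  1.8451 -0.0053  1.2636 -0.0846] 0.5160556614872795
[  24.1   -0.     0.    23.2 -243.3  -43.4    0. ]
[  39.1   -0.     0.    43.2 -373.8 -216.7    0. ]
```

>>> servo_tool:
  commands:
    - [[6,0,0,6,-55,-10,0],[12,0,0,12,-110,-20,0],[18,0,0,18,-165,-30,0],[22,0,0,23,-215,-50,0],[26,0,0,26,-255,-85,0]]

```text
time: 1.35
position: [0.4828, 0.0407, 0.1671]
tool_rot: [-0.111, 1.568, 0.11]
ft_force: [1.1, 0.5, 0.2]
grip_width: 0.021
```

```bash
python3 - <<'E'
from h import *
where();print(row(finger((-104,-33),70,50),.15,70,1))
E
```

```text
t 1.35 stone xy [-34.574   75.3114] z 0.16711009555541878 toolY heading 83.09604025233118 tilt -0.9999996396231979 F [1.0511 0.5499 0.1995] q [-0.5546 -0.0056  0.4164  1.9374  0.0033  1.2095  0.001 ] 0.021321524333877122
[  13.1   -0.     0.    17.3 -164.6  -67.2    0. ]
```

>>> servo_tool:
  commands:
    - [[4,0,0,4,-45,-18,0],[8,0,0,8,-95,-38,0],[13,0,0,17,-145,-60,0],[13,0,0,40,-165,-67,0],[13,0,0,75,-165,-67,0]]

```text
time: 1.98
position: [0.44, -0.1322, 0.0928]
tool_rot: [0.069, 1.567, -0.069]
ft_force: [-0.1, 0.8, 0.2]
grip_width: 0.003
```

```bash
python3 - <<'E'
from h import *
where();print(row(finger((-104,-33),70,50),.067,70,1))
im=vision.get_image("top")[:,:,::-1];r=rect("top",im.copy(),O,A,.076);cv2.imwrite("pics/a1.png",r)
E
```

```text
t 1.975 stone xy [-120.5352  -80.707 ] z 0.09275059937108429 toolY heading 70.03720529411906 tilt -0.9999956436858842 F [-0.098   0.7546  0.1927] q [-0.3714  0.0107  0.6152  2.0842 -0.0081  1.0458  0.1603] 0.0032878770898619176
[ 0.   0.2 -0.  25.7  0.5 -0.9  0. ]
```

View pics/a1.png

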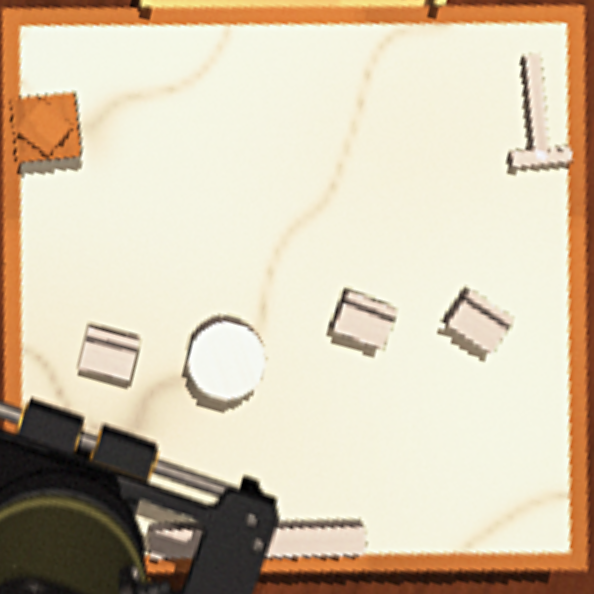

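>>> servo_tool:
  commands:
    - [[0,0,0,15,0,0,0],[0,0,0,25,2,0,0],[0,0,0,25,14,0,0],[0,0,0,25,24,0,0],[0,0,0,25,34,0,0]]

```text
time: 2.65
position: [0.4432, -0.095, 0.0682]
tool_rot: [0.065, 1.569, -0.064]
ft_force: [-0.6, -1.0, 0.2]
grip_width: 0.005
```

>>> servo_tool:
  commands:
    - [[0,0,0,0,10,0,0],[0,0,0,0,20,0,0],[0,0,0,0,30,0,0],[0,0,0,0,40,0,0],[0,0,0,0,50,0,0]]

```text
time: 3.28
position: [0.4468, -0.0456, 0.0676]
tool_rot: [0.065, 1.57, -0.065]
ft_force: [0.1, -1.6, 0.7]
grip_width: 0.006
```

```bash
python3 - <<'E'
from h import *
where()
im=vision.get_image("top")[:,:,::-1];r=rect("top",im.copy(),O,A,.076)
i2=vision.get_image("scene")[:,:,::-1];cv2.imwrite("pics/a2.png",np.vstack([r[:300,:594],cv2.resize(i2[120:285,190:480],(594,300))]))
E
```

```text
t 3.275 stone xy [-91.6345   1.2173] z 0.06761429498507861 toolY heading 70.27753204134073 tilt -0.9999999977613692 F [ 0.091  -1.553   0.7074] q [-0.4724  0.0281  0.5257  2.126  -0.0169  0.9913 -0.021 ] 0.005927199268567517
```

View pics/a2.png

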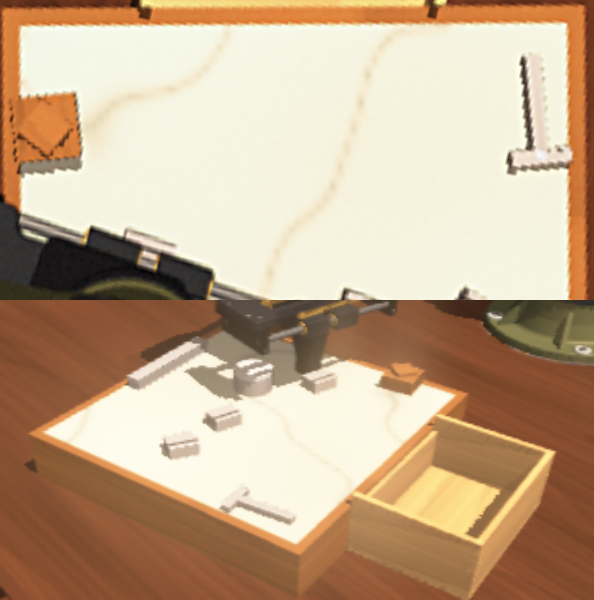

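The block rides square in front of the fingers, near rectified pixel (150,245). Continuing.

>>> servo_tool:
  commands:
    - [[0,0,0,0,12,0,0],[0,0,0,0,24,0,0],[0,0,0,0,36,0,0],[0,0,0,0,48,0,0],[0,0,0,0,60,0,0]]

```text
time: 4.0
position: [0.4517, 0.0145, 0.0676]
tool_rot: [0.065, 1.57, -0.065]
ft_force: [-0.1, -0.6, 0.3]
grip_width: 0.006
```

>>> servo_tool:
  commands:
    - [[0,0,0,0,12,0,0],[0,0,0,0,24,0,0],[0,0,0,0,36,0,0],[0,0,0,0,48,0,0],[0,0,0,0,60,0,0]]

```text
time: 4.62
position: [0.4567, 0.0742, 0.0676]
tool_rot: [0.065, 1.57, -0.065]
ft_force: [0.9, -0.6, -0.6]
grip_width: 0.006
```

>>> servo_tool:
  commands:
    - [[0,0,0,0,10,0,0],[0,0,0,0,20,0,0],[0,0,0,0,30,0,0],[0,0,0,0,42,0,0],[0,0,0,0,56,0,0]]

```text
time: 5.25
position: [0.4615, 0.1302, 0.0677]
tool_rot: [0.066, 1.57, -0.065]
ft_force: [0.6, 0.1, -1.2]
grip_width: 0.007
```

```bash
python3 - <<'E'
from h import *
where()
r=vision.get_image("top")[:,:,::-1]
i2=vision.get_image("scene")[:,:,::-1];cv2.imwrite("pics/a3.png",np.vstack([cv2.resize(r[90:340,180:500],(512,400)),cv2.resize(i2[120:285,190:480],(512,200))]))
E
```

```text
t 5.25 stone xy [-32.09   167.1925] z 0.06767596300136883 toolY heading 70.26849486196608 tilt -0.9999999203700445 F [ 0.6372  0.1256 -1.1731] q [-0.6692  0.0984  0.3561  2.0539 -0.0411  0.9955 -0.3758] 0.0068860005534928746
```

View pics/a3.png

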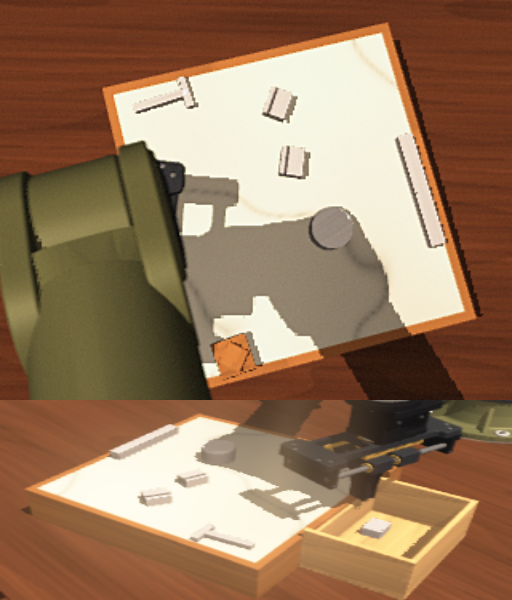

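The first block lies flat in the tray, and everything else is unmoved. Next is B1.

```bash
python3 - <<'E'
from h import *
b=(37,-13.5)
print(row((-20,120),.16,70,1));print(row(finger(b,70,45),.14,70,1),row(finger(b,70,45),.067,70,1))
E
```

```text
[  0.4   0.   -0.  -92.3 -41.6  27.4   0. ]
[   0.4    0.    -0.   -72.4 -193.3  125.4    0. ] [   0.4    0.    -0.     0.6 -193.4  125.4    0. ]
```

>>> servo_tool:
  commands:
    - [[0,0,0,-50,0,0,0],[0,0,0,-90,-30,20,0],[0,0,0,-90,-80,50,0],[0,0,0,-90,-130,80,0],[0,0,0,-90,-170,105,0]]

```text
time: 5.98
position: [0.5525, -0.0516, 0.158]
tool_rot: [0.066, 1.569, -0.067]
ft_force: [0.9, 0.8, -0.3]
grip_width: 0.005
```

>>> servo_tool:
  commands:
    - [[0,0,0,10,-23,20,0],[0,0,0,45,-23,20,0],[0,0,0,75,-23,20,0],[0,0,0,88,-23,20,0],[0,0,0,90,-23,20,0]]

```text
time: 6.6
position: [0.5695, -0.0736, 0.0672]
tool_rot: [0.065, 1.571, -0.066]
ft_force: [0.6, -0.9, -0.0]
grip_width: 0.007
```

```bash
python3 - <<'E'
from h import *
where()
# B1: path of block centre; finger 21.5+ behind
b=np.array([37,-13.5]);D=22
pts=[(finger(b,70,d),70) for d in(30,22)]
R=100;p=b.copy();h=70
while p[1]<172+22:
    st=10
    if h<110:
        dh=np.degrees(st/R);h=min(110,h+dh)
    hr=np.radians(h);p=p+st*np.array([np.cos(hr),np.sin(hr)]);pts.append((finger(p,h,D),h))
for s,h in pts:print(row(s,.067,h,1)[[0,3,4,5]],np.round(s,0))
E
```

```text
t 6.6 stone xy [ 19.7233 -57.505 ] z 0.06719458967469298 toolY heading 70.28212733872965 tilt -0.9999993390887888 F [ 0.6494 -0.8623 -0.0206] q [-0.3846  0.3173  0.5457  1.8359 -0.1884  1.041   0.1517] 0.006510703288386964
[ 0.3  0.2 17.3  1.3] [ 27. -42.]
[ 0.3  0.2 25.3  1.3] [ 29. -34.]
[-5.4  0.2 35.3  2.6] [ 34. -25.]
[-11.2   0.2  45.4   2.8] [ 38. -16.]
[-16.9   0.2  55.5   2. ] [40. -6.]
[-22.6   0.2  65.5   0.2] [42.  4.]
[-28.4   0.2  75.3  -2.5] [43. 14.]
[-34.1   0.2  84.7  -6.3] [42. 24.]
[-39.7   0.2  93.7 -10.9] [41. 34.]
[-39.7   0.2 101.4 -17.3] [38. 44.]
[-39.7   0.2 109.1 -23.7] [34. 53.]
[-39.7   0.2 116.7 -30.1] [31. 63.]
[-39.7   0.2 124.4 -36.5] [27. 72.]
[-39.7   0.2 132.1 -42.9] [24. 81.]
[-39.7   0.2 139.8 -49.3] [21. 91.]
[-39.7   0.2 147.5 -55.6] [ 17. 100.]
[-39.7   0.2 155.2 -62. ] [ 14. 110.]
[-39.7   0.2 162.9 -68.4] [ 10. 119.]
[-39.7   0.2 170.6 -74.8] [  7. 128.]
[-39.7   0.2 178.3 -81.2] [  3. 138.]
[-39.7   0.2 186.  -87.6] [  0. 147.]
[-39.7   0.2 193.7 -94. ] [ -3. 157.]
[ -39.7    0.2  201.4 -100.4] [ -7. 166.]
[ -39.7    0.3  209.  -106.8] [-10. 175.]
```

>>> servo_tool:
  commands:
    - [[0,0,0,0,13,1,0],[0,0,0,0,21,1,0],[0,0,0,0,27,1,0],[-5.5,0,0,0,36,2.5,0],[-11,0,0,0,46,2.5,0]]

```text
time: 7.22
position: [0.5767, -0.0278, 0.0683]
tool_rot: [-0.088, 1.568, 0.087]
ft_force: [0.3, -0.4, 1.1]
grip_width: 0.002
```

>>> servo_tool:
  commands:
    - [[-5.7,0,0,0,10,1.3,0],[-11.4,0,0,0,20,1.5,0],[-17.2,0,0,0,30,0.7,0],[-22.9,0,0,0,40,-1,0],[-28.6,0,0,0,50,-4,0]]

```text
time: 7.85
position: [0.5673, 0.0217, 0.0683]
tool_rot: [-0.479, 1.516, 0.478]
ft_force: [0.7, 1.4, 0.3]
grip_width: 0.008
```

```bash
python3 - <<'E'
from h import *
where()
r=vision.get_image("top")[:,:,::-1]
i2=vision.get_image("scene")[:,:,::-1];cv2.imwrite("pics/a4.png",np.vstack([cv2.resize(r[90:340,180:500],(512,400)),cv2.resize(i2[120:285,190:480],(512,200))]))
E
```

```text
t 7.85 stone xy [42.18   35.1343] z 0.06826648270376698 toolY heading 110.07333169733597 tilt -0.9999987977801419 F [0.6743 1.4264 0.3449] q [-0.4266  0.2836  0.393   1.849  -0.1249  1.0315  0.6277] 0.007950014647888807
```

View pics/a4.png

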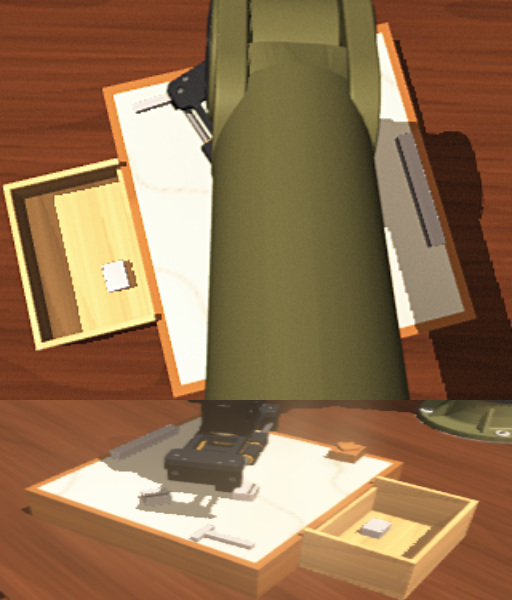

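The hand hides most of B1, but a bright piece of it shows at about (240,490) in the lower panel, just ahead of the fingers. Continuing straight at 110°.

>>> servo_tool:
  commands:
    - [[0,0,0,1,10,0,0],[0,0,0,1,20,0,0],[0,0,0,1,30,0,0],[0,0,0,1,40,0,0],[0,0,0,1,50,0,0]]

```text
time: 8.57
position: [0.5378, 0.063, 0.0667]
tool_rot: [-0.476, 1.518, 0.476]
ft_force: [0.7, -0.2, 0.1]
grip_width: 0.004
```

>>> servo_tool:
  commands:
    - [[0,0,0,0,10,0,0],[0,0,0,0,20,0,0],[0,0,0,0,30,0,0],[0,0,0,0,40,0,0],[0,0,0,0,50,0,0]]

```text
time: 9.2
position: [0.5093, 0.104, 0.0666]
tool_rot: [-0.476, 1.518, 0.476]
ft_force: [0.5, -0.9, 1.0]
grip_width: 0.005
```

>>> servo_tool:
  commands:
    - [[0,0,0,0,10,0,0],[0,0,0,0,20,0,0],[0,0,0,0,30,0,0],[0,0,0,0,41,0,0],[0,0,0,0,43,0,0]]

```text
time: 9.82
position: [0.4844, 0.1398, 0.0665]
tool_rot: [-0.477, 1.518, 0.478]
ft_force: [-0.3, -0.5, 0.0]
grip_width: 0.007
```

>>> servo_tool:
  commands:
    - [[0,0,0,-40,0,0,0],[0,0,0,-90,-20,0,0],[0,0,0,-90,-70,0,0],[0,0,0,-90,-120,20,0]]

```text
time: 10.32
position: [0.571, 0.0502, 0.1581]
tool_rot: [-0.476, 1.515, 0.476]
ft_force: [0.6, 0.6, 0.4]
grip_width: 0.002
```

```bash
python3 - <<'E'
from h import *
where()
b=(100,-14);h=143
print(row(finger(b,h,45),.15,h,1),row(finger(b,h,45),.067,h,1))
r=vision.get_image("top")[:,:,::-1]
i2=vision.get_image("scene")[:,:,::-1];cv2.imwrite("pics/a5.png",np.vstack([cv2.resize(r[90:340,180:500],(512,400)),cv2.resize(i2[120:285,190:480],(512,200))]))
E
```

```text
t 10.325 stone xy [53.135 61.712] z 0.15810713880607014 toolY heading 109.87444474696457 tilt -0.999997041390198 F [0.5961 0.5946 0.368 ] q [-0.4976  0.2029  0.4131  1.7479 -0.0876  1.2064  0.5467] 0.002492830520129018
[ -33.1    0.1    0.1    8.3 -124.8   42.9    0. ] [ -33.1    0.1    0.1   91.3 -124.8   42.7    0. ]
```

View pics/a5.png

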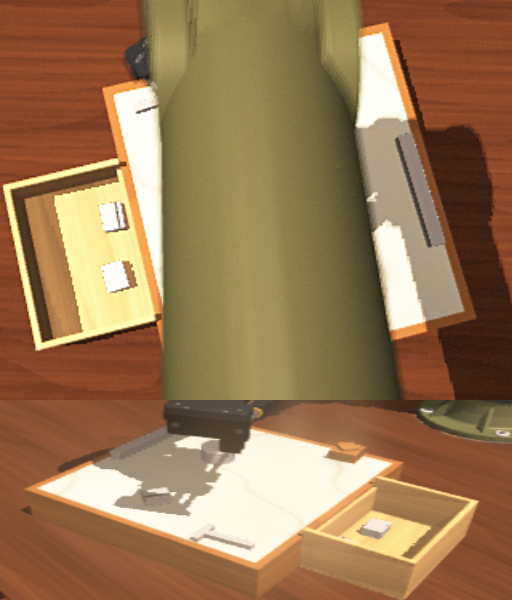

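Two blocks are in the tray, at (115,215) and (115,275) in the upper panel. Next is B2, pushed on its short side at heading 143°.

>>> servo_tool:
  commands:
    - [[-8,0,0,0,-40,14,0],[-17,0,0,0,-80,28,0],[-26,0,0,2,-115,40,0],[-33,0,0,20,-125,43,0],[-33,0,0,50,-125,43,0]]

```text
time: 11.05
position: [0.678, -0.0276, 0.1068]
tool_rot: [-0.92, 1.366, 0.917]
ft_force: [0.3, 0.1, 0.1]
grip_width: 0.003
```

```bash
python3 - <<'E'
from h import *
where()
b=np.array([100,-14.]);D=25;h=143
print(row(finger(b,h,45),.067,h,1))
pts=[(finger(b,h,d),h) for d in(45,35,25)]
p=b.copy();n=0;R=90
while p[1]<195:
    n+=1
    if n>3 and h>92: h=max(92,h-np.degrees(10/R))
    hr=np.radians(h);p=p+10*np.array([np.cos(hr),np.sin(hr)]);pts.append((finger(p,h,D),h))
# rows for calls of 5, relative to planned start of each call
def rel(a,c):
    Ra,Rc=Rt(a[1],1),Rt(c[1],1)
    return np.round([*(np.degrees(Ro.from_matrix(Ra.T@Rc).as_rotvec())[:1]),*(1e3*Ra.T@(s2w(c[0],0)-s2w(a[0],0)))[1:]],1)
for k in range(0,len(pts)-1,5):
    print(k,np.round(pts[k][0]),round(pts[k][1]),[rel(pts[k],c).tolist() for c in pts[k+1:k+6]])
E
```

```text
t 11.05 stone xy [136.4062 -41.1053] z 0.10679295495197637 toolY heading 142.83274047130578 tilt -0.9999973139504894 F [0.2932 0.0985 0.1386] q [-0.2723  0.4651  0.3646  1.525  -0.1733  1.1811  1.3054] 0.002856159647572119
[-0.2  0.   0.1 39.8  0.5 -0.3  0. ]
0 [136. -41.] 143 [[0.0, 10.0, -0.0], [0.0, 20.0, -0.0], [0.0, 30.0, -0.0], [0.0, 40.0, -0.0], [0.0, 50.0, -0.0]]
5 [ 96. -11.] 143 [[6.4, 10.1, -1.7], [12.7, 20.3, -2.2], [19.1, 30.5, -1.6], [25.5, 40.6, 0.1], [31.8, 50.4, 3.0]]
10 [58. 22.] 111 [[6.4, 10.1, -1.7], [12.7, 20.3, -2.2], [19.1, 30.5, -1.6], [19.2, 40.0, 1.7], [19.2, 49.4, 4.9]]
15 [44. 70.] 92 [[0.0, 10.0, 0.0], [0.0, 20.0, 0.0], [0.0, 30.0, 0.0], [0.0, 40.0, 0.0], [0.0, 50.0, 0.0]]
20 [ 43. 120.] 92 [[0.0, 10.0, 0.0], [0.0, 20.0, 0.0], [0.0, 30.0, 0.0], [0.0, 40.0, -0.0], [0.0, 50.0, -0.0]]
25 [ 41. 170.] 92 [[0.0, 10.0, 0.0]]
```

>>> servo_tool:
  commands:
    - [[0,0,0,25,0,0,0],[0,0,0,38,0,0,0],[0,0,0,40,10,0,0],[0,0,0,40,18,0,0],[0,0,0,40,26,0,0]]

```text
time: 11.68
position: [0.6529, -0.0162, 0.068]
tool_rot: [-0.92, 1.366, 0.919]
ft_force: [0.2, -0.7, -0.9]
grip_width: 0.01
```

>>> servo_tool:
  commands:
    - [[0,0,0,0,10,0,0],[0,0,0,0,20,0,0],[6,0,0,0,30,-1.5,0],[12,0,0,0,40,-2,0],[18,0,0,0,50,-1.5,0]]

```text
time: 12.3
position: [0.6053, 0.0009, 0.067]
tool_rot: [-0.676, 1.462, 0.676]
ft_force: [1.3, 0.1, 0.1]
grip_width: 0.007
```

>>> servo_tool:
  commands:
    - [[6.4,0,0,0,10,-1.7,0],[12.7,0,0,0,20,-2.2,0],[19,0,0,0,30,-1.6,0],[25,0,0,0,40,0,0],[31,0,0,0,50,3,0]]

```text
time: 12.92
position: [0.5689, 0.0353, 0.0669]
tool_rot: [-0.255, 1.556, 0.255]
ft_force: [-0.1, -1.0, 0.8]
grip_width: 0.004
```

```bash
python3 - <<'E'
from h import *
where()
r=vision.get_image("top")[:,:,::-1]
i2=vision.get_image("scene")[:,:,::-1];cv2.imwrite("pics/a6.png",np.vstack([cv2.resize(r[90:340,180:500],(448,300)),cv2.resize(i2[130:280,250:420],(448,300),interpolation=cv2.INTER_CUBIC)]))
E
```

```text
t 12.925 stone xy [47.2091 47.8762] z 0.06689824028774405 toolY heading 93.65994777376406 tilt -0.9999999928399438 F [-0.1125 -1.0101  0.8433] q [-0.5331  0.3008  0.4923  1.8462 -0.1636  1.0344  0.3492] 0.004274728034227751
```

View pics/a6.png

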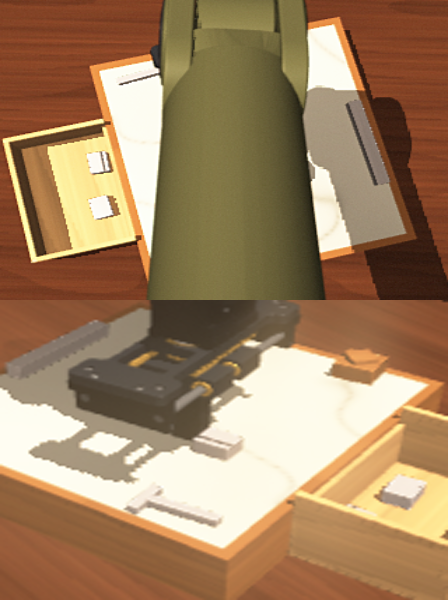

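B2 sits ahead of the fingers, at (218,440) in the lower panel. Finishing the push at 93.7°.

>>> servo_tool:
  commands:
    - [[0,0,0,0,10,0,0],[0,0,0,0,20,0,0],[0,0,0,0,30,0,0],[0,0,0,0,40,0,0],[0,0,0,0,50,0,0]]

```text
time: 13.65
position: [0.5532, 0.0835, 0.0666]
tool_rot: [-0.258, 1.555, 0.258]
ft_force: [-1.0, -0.3, 0.2]
grip_width: 0.001
```

>>> servo_tool:
  commands:
    - [[0,0,0,0,10,0,0],[0,0,0,0,20,0,0],[0,0,0,0,30,0,0],[0,0,0,0,40,0,0],[0,0,0,0,50,0,0]]

```text
time: 14.28
position: [0.5369, 0.131, 0.0666]
tool_rot: [-0.258, 1.556, 0.258]
ft_force: [0.1, -0.6, 0.8]
grip_width: 0.009
```

>>> servo_tool:
  commands:
    - [[0,0,0,0,10,0,0],[0,0,0,0,22,0,0],[0,0,0,0,24,0,0],[0,0,0,-40,24,0,0],[0,0,0,-90,24,0,0]]

```text
time: 14.9
position: [0.5286, 0.1522, 0.1566]
tool_rot: [-0.259, 1.558, 0.257]
ft_force: [0.9, 1.1, -0.4]
grip_width: 0.007
```

>>> servo_tool:
  commands:
    - [[0,0,0,-20,50,0,0],[0,0,0,-40,105,0,0],[0,0,0,-40,165,0,0],[0,0,0,-40,220,0,0],[0,0,0,-40,260,0,0]]

```text
time: 15.52
position: [0.4441, 0.4014, 0.1966]
tool_rot: [-0.259, 1.555, 0.26]
ft_force: [0.4, -0.0, -0.2]
grip_width: 0.006
```

```bash
python3 - <<'E'
from h import *
where()
r=vision.get_image("top")[:,:,::-1].copy()
i2=vision.get_image("scene")[:,:,::-1];a=cv2.imread("pics/top0.png");d=cv2.absdiff(a,r)
cv2.imwrite("pics/a7.png",np.vstack([np.hstack([cv2.resize(x[90:340,170:500],(396,300)) for x in(r,d)]),cv2.resize(i2[100:290,190:480],(792,300))]))
E
```

```text
t 15.525 stone xy [ 21.1281 433.7565] z 0.196591572463244 toolY heading 94.0004170184451 tilt -0.999999828674218 F [ 0.3786 -0.0036 -0.1707] q [-1.0064  0.2258  0.2658  1.6311 -0.0618  1.2927 -0.3994] 0.00598376767195902
```

View pics/a7.png

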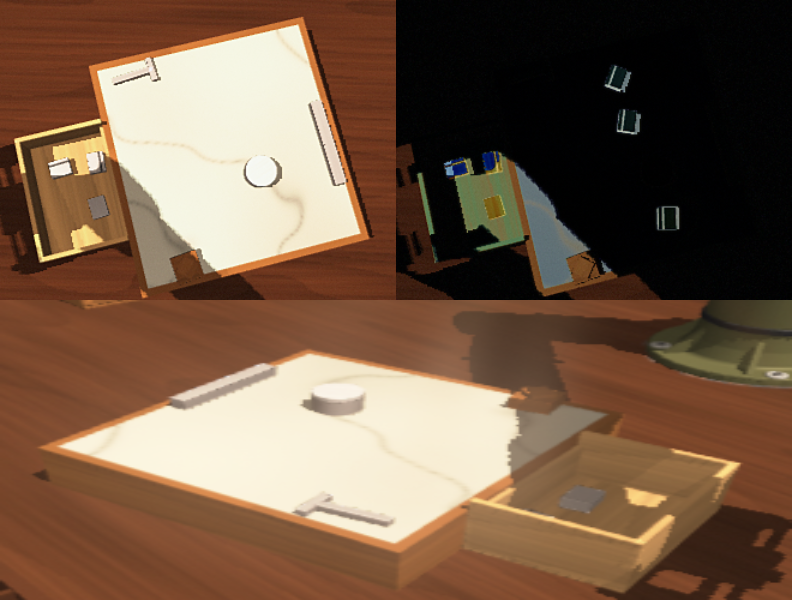

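All three blocks are in the tray. The difference image shows the tin, key, bar and ornament unmoved; only shadow falls on the ornament.

```bash
python3 -c "
from bench import close_job;print(close_job())"
```

```text
the job is handed in; nothing more can be done
None
```

All three spacing blocks are in the catch tray. I pushed them there one at a time with the closed fingers and picked none up. I then drew the arm clear and handed the job in at about 15.5 s of the 72 s allowed.

- **Final top picture:** It shows the three blocks in the tray. Compared with the first picture, the tin, key and bar show no change.
- **Ornament:** The arm's shadow fell on the square wooden block in that picture, so I could only check by eye that it was still in place.
- **Forces:** The wrist force stayed under about 2 N at every reading.
- **Heights:** Measured from the two cameras, the tops of the blocks and the tin came out about 3 mm lower than the text says. I put this down to calibration error and used the text's heights, and the pushes worked at that level.

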